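# Fetch the V-block from behind the tall tools

### The arm

A 6-joint arm with a two-finger parallel gripper is mounted at the origin on the work surface. World frame = base frame: x ahead of the robot, y to its left, z up, the work surface at z = 0. Lengths are in m, angles in rad, forces in N, time in s.
With the tool pointing down it reaches from about 0.375 to 0.975 m from the base axis. Payload 3.8 kg.
Tool frame: the origin (TCP) lies midway between the tips of the shut fingers; the grasp point (between the pads) lies 19 mm behind it (env.hold_point_z is the distance from the TCP to the grasp point, in m); z points along the fingers, y is the line along which they close (so a half turn about z gives the same grasp; the last joint's range is limited). The gripper opens to 85 mm and grips with 20 to 120 N. Pads are 22 mm wide; open, the fingers measure 114 mm over their backs; the gripper's body (76 mm by 85 mm) begins 54 mm behind the grasp point. The pads swing forward as they close: fully open they stand 13 mm farther back than shut.
Start: joints at [-1.242, 0.264, 1.604, -0, 1.274, -0.037], TCP at [0.241, -0.63, 0.231] pointing down, gripper open.
Joint ranges: [-2.63, 2.63], [-0.94, 2.18], [0.31, 2.57], [-1.31, 4.45], [0, 2.66], [-2.55, 2.55]. Speed limits (rad/s): [2.57, 2.57, 3.14, 3.14, 3.14, 3.14].

### API

Orientations are given as a unit quaternion [w, x, y, z].
In Python, from workcell import env gives the robot as it stands.
- The arm moves only by the tool arm_command, never from a script. Its argument "deltas" is a list of rows, each a list of 5 numbers: the shift along the tool's x, y, z in cm, then the turn about the tool's z in rad, then the opening, from 0 (shut) to 1 (fully open). A call has 1 to 12 rows; each row shifts and turns the commanded pose from where the row before left it, along the tool's axes as they then stand; what a row does not reach is not made up. A row lasts 1/10 s, in which the tool goes at most 50 mm and 8.59 degrees, less where a joint would pass 70% of its speed; a pose out of reach is approached as far as the arm can. A call with a gripper value outside its range is refused whole. The fingers move at their own pace and stop on an object; the grip force is fixed at half the most. Time passes only in rows, so rows that do not move let the fingers close. It gives the time, the measured TCP pose, the force, the opening and the grip force at its end, in the units of the state.
- env.sense(): the state, without advancing time (a new reading comes with each control period).
- env.read_camera(name): name is "side" or "top" or "wrist"; returns (picture, depth): 420x560x3 uint8, red, green, blue; 420x560 float32, m along the optical axis (not along the pixel's ray), 0 where there is no reading.
- env.camera_params(name): a dict with "camera_matrix" (3x3 intrinsics, pixels), "rvec" (rotation vector, rad) and "tvec" (3), from world to camera coordinates, as OpenCV has them; the wrist camera has in their place "hand_eye" (4x4, takes a point from camera to tool coordinates, whose origin is the TCP and whose axes are the flange's). Camera axes: x right, y down, z forward; pixel columns grow to the right and rows downward; lengths in m; the calibration is good to about 2 mm. A picture is of the moment at which its call begins: read the wrist's pose just before it. camera_params takes no time and is no camera call.
- env.finish_job(): hands the job in; it is judged then, once.
The state is a dict: "clock": time; "qpos": joint angles; "qvel": joint speeds; "tau": joint torques, N m; "position": TCP position; "tcp_rot": TCP orientation; "wrist_force": force on the tool from outside, world axes, zero at the start; "moment": the same for the moment, N m; "opening": finger opening in m; "grip_force": force on a finger pad.
Only numpy, scipy, OpenCV 4.12 (cv2) and the standard library are available. Lean on these libraries where they do the work, as an engineer would, in place of code of your own. Each camera call takes 0.05 s, during which the arm holds its last target. There are 200 camera calls.

### The job

The V-block at the rear of the storage rack is wanted on the drilling plate. First stand the two tall things in front of it in its channel aside on the rubber mat, then set the V-block in the middle of the plate's raised pad, groove up and running parallel to the plate's slots, and after that stand the two things back in the channel exactly where each of them stood. Leave the other channel's things in their places and do not tip any of the tall things over.

Things in the scene. Friction and masses are not known exactly. Their poses are not given: they have to be found in the camera images.
- rack: Fixed rack: base plate 250 (x) x 200 (y) x 8 mm, on it two steel channels along x, centred at y = +50 and -50 mm, 70 mm wide inside, walls 5 mm thick, tops 53 mm above the table; open at the front (-x), rear wall at x = +120. Origin: centre of its underside; things stand 8 mm up. In each channel: a low block at x about +55 mm, two tall round things before it at x about -3 and -78 mm.
- v_block: Steel V-block, 50 mm long (x), 54 wide (y), 38 tall, 0.6 kg; a darker V groove 30 mm wide, 15 deep runs along its x in its top. Origin: centre of its underside. It lies at the rear of either channel, length along it, about 8 mm from each side wall: finger room only at its ends, 40 mm at the rear, and in front once the tall things are gone.
- drilled_block: Steel set-up block with five dark holes in its flat top, 50 by 50 by 30 mm tall. Origin: centre of its underside. At the rear of the other channel. Not needed.
- screw_jack: Machinist's screw jack, 113 mm tall: grey conical base 48 mm across the foot, thin screw, and a steel cylinder head 30 mm in diameter from 85 to 113 mm above its underside, to be gripped there. About 0.5 kg. Origin: centre of its underside, z up. It stands upright in the rack at the start.
- drill_chuck: Drill chuck standing nose down, 122 mm tall: dark round body 48 mm in diameter up to 72 mm, above it a plain steel shank 20 mm in diameter from 72 to 122 mm, to be gripped there. About 0.6 kg. Origin: centre of its underside, z up. It stands upright in the rack at the start.
- oil_bottle: Closed white plastic bottle, 124 mm tall: straight body 46 mm in diameter up to 98 mm, then a shoulder and a small black pointed cap. Grip the upper part of the body. About 0.2 kg. Origin: centre of its underside, z up. It stands upright in the rack at the start.
- spacer_tube: Aluminium spacer tube, open at both ends, 46 mm outside and 34 mm inside diameter, 110 mm tall. Grip its upper part from outside. About 0.5 kg. Origin: centre of its underside, z up. It stands upright in the rack at the start.
- mat: Fixed flat black ribbed rubber mat, 200 (x) by 150 (y) by 4 mm, on one side of the rack (which side varies). Origin: centre of its underside. A small washer lies on it near the middle of its +y edge (60 mm from its centre).
- plate: Fixed dark steel drilling plate, 180 (x) x 160 (y) x 16 mm, with two black slots along its x and in its middle a raised bright square pad 74 x 74 mm, top 24 mm above the table. Origin: centre of its underside, x along the slots. A small bolt stands on a corner (-74, +55 mm). On the other side of the rack from the mat.
Mind the look-alikes: they are no part of the job. Leave any blue or orange look-alike of the screw_jack alone.

How it is judged:
By the outcome, as a careful person would: the job done as asked, in the order asked, and still so for the second after the job is handed in, with the robot touching nothing.
It also fails if it takes over 138 s, if anything falls off the work surface, if the arm or the gripper's body presses on something with over 40 N, if the wrist force passes 120 N, or if a joint passes its speed limit or range.

## Working session

There is one attempt and no reset: what is moved stays moved. The work goes in short steps, Python scripts to look and compute and a tool call to move; the robot and the scene stay as the last step left them, time stands still between calls to the robot, and variables do not carry over. Pictures are saved under pics/ and viewed, at most 14 in all, crops included, and the job is handed in when it is done.

Besides the shell and the picture viewer there is one more tool, called after ">>>" in YAML: its name, and indented under it one key for each argument. arm_command: Moves the arm, as the interface text tells. Its arguments: {"type":"object","properties":{"deltas":{"type":"array","items":{"type":"array","items":{"type":"number"}}}},"required":["deltas"]}

```bash
mkdir -p pics; ls
cat > h.py <<'E'
import numpy as np, cv2
from workcell import env
def cam(n):
    s=env.sense(); im,d=env.read_camera(n); p=env.camera_params(n); K=np.array(p["camera_matrix"])
    if "hand_eye" in p:
        from scipy.spatial.transform import Rotation as R
        q=s["tcp_rot"]; T=np.eye(4); T[:3,:3]=R.from_quat([q[1],q[2],q[3],q[0]]).as_matrix(); T[:3,3]=s["position"]
        M=T@np.array(p["hand_eye"])
    else:
        W=np.eye(4); W[:3,:3]=cv2.Rodrigues(np.array(p["rvec"],float))[0]; W[:3,3]=np.ravel(p["tvec"]); M=np.linalg.inv(W)
    return im,d,K,M
def save(n,im): cv2.imwrite("pics/"+n,im[:,:,::-1])
def ray(K,M,u,v):
    return M[:3,3], M[:3,:3]@np.linalg.inv(K)@np.array([u,v,1.])
def onz(K,M,u,v,z):
    o,r=ray(K,M,u,v); return o+r*(z-o[2])/r[2]
def cloud(d,K,M):
    v,u=np.mgrid[:d.shape[0],:d.shape[1]]
    c=np.stack([(u-K[0,2])/K[0,0]*d,(v-K[1,2])/K[1,1]*d,d],-1)
    return c@M[:3,:3].T+M[:3,3]
E
python3 - <<'E'
from h import *
for n in("top","side"):
    im,d,K,M=cam(n); save(n+"1.png",im); np.savez(n+"1.npz",im=im,d=d,K=K,M=M); print(n,M.round(3),K.round(1),(d>0).mean())
s=env.sense(); print(s,env.hold_point_z,env.camera_params("wrist"))
E
```

```text
pics
top [[-0.014 -1.     0.021  0.514]
 [-1.     0.014  0.009 -0.003]
 [-0.01  -0.021 -1.     0.881]
 [ 0.     0.     0.     1.   ]] [[421.4   0.  287.7]
 [  0.  421.4 208. ]
 [  0.    0.    1. ]] 0.9958503401360544
side [[-0.958 -0.213  0.192  0.371]
 [-0.287  0.718 -0.634  0.583]
 [-0.003 -0.662 -0.749  0.749]
 [ 0.     0.     0.     1.   ]] [[413.8   0.  278. ]
 [  0.  413.8 216.1]
 [  0.    0.    1. ]] 0.9959353741496598
{'clock': 0.1, 'qpos': array([-1.24190464e+00,  2.64685456e-01,  1.60525837e+00,  8.44472542e-07,
        1.27369022e+00, -3.68926849e-02]), 'qvel': array([ 0.00112418, -0.00148229, -0.00200407, -0.00129236,  0.00054581,
        0.00095335]), 'tau': array([ 4.45903333e-05, -5.16707861e+01, -3.68589163e+01, -9.64220840e-05,
        6.30355134e-03, -3.13610215e-06]), 'position': array([ 0.24122302, -0.62971203,  0.23007006]), 'tcp_rot': array([-1.00989781e-03,  9.83321302e-01,  1.81874063e-01, -1.48093271e-04]), 'wrist_force': array([-0.1049559 , -0.01434255,  0.45332473]), 'moment': array([-0.03593374,  0.00911949, -0.04046793]), 'grip_force': 0.0, 'opening': 0.08522416429962792} 0.0187 {'camera_matrix': array([[352.95040196,   0.        , 282.54746481],
       [  0.        , 352.95040196, 210.05527135],
       [  0.        ,   0.        ,   1.        ]]), 'hand_eye': array([[ 2.17501625e-04, -9.46831732e-01, -3.21729117e-01,
         8.32733584e-02],
       [ 9.99999928e-01,  1.05929720e-04,  3.64294005e-04,
        -1.94848330e-05],
       [-3.10844448e-04, -3.21729173e-01,  9.46831687e-01,
        -1.43447205e-01],
       [ 0.00000000e+00,  0.00000000e+00,  0.00000000e+00,
         1.00000000e+00]])}
```

View pics/top1.png

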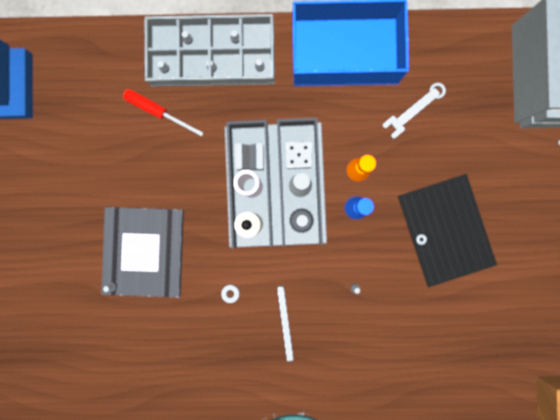

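View pics/side1.png

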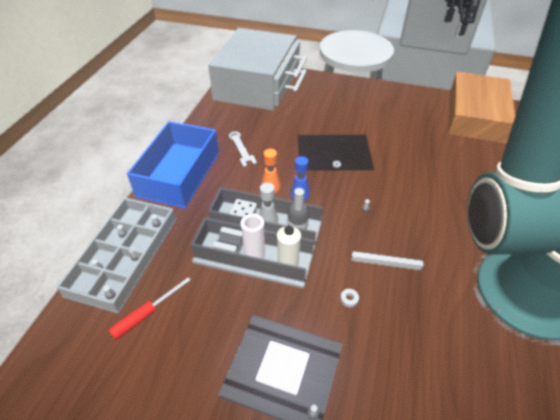

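Rack at top px (275,184). The V-block (dark groove) is at (249,156) in the left (+y) channel, with the tube (247,183) and the bottle (247,225) in front of it. The other channel holds the drilled block (298,154), jack (302,182) and chuck (302,220). The look-alikes, orange (362,167) and blue (360,208), stay put. The mat is at (447,230) with its washer at (421,240), and the plate is at (143,252).

Run:
```python
from h import *
z=np.load("top1.npz"); im,d,K,M=z["im"],z["d"],z["K"],z["M"]; P=cloud(d,K,M)
zz=np.load("side1.npz"); Ps=cloud(zz["d"],zz["K"],zz["M"])
def rect(mask,box,h,name):
    m=np.zeros(mask.shape,np.uint8); x0,y0,x1,y1=box; m[y0:y1,x0:x1]=mask[y0:y1,x0:x1]
    m=cv2.morphologyEx(m,cv2.MORPH_CLOSE,np.ones((7,7)))
    c=max(cv2.findContours(m,cv2.RETR_EXTERNAL,cv2.CHAIN_APPROX_NONE)[0],key=cv2.contourArea)[:,0]
    w=np.array([onz(K,M,u,v,h)[:2] for u,v in c]); r=cv2.minAreaRect((w*1000).astype(np.float32)); print(name,np.round(r[0],1),np.round(r[1],1),round(r[2],2)); return r
g=im.astype(int)
br=g.sum(2)
rect(br<150,(380,160,510,300),.004,"mat")
rect(br>600,(115,225,165,280),.024,"pad")
rect((br<420)&(abs(g[:,:,0]-g[:,:,2])<25),(95,200,190,303),.016,"plate")
rect((abs(g[:,:,0]-g[:,:,2])<25),(215,115,335,255),.03,"rack")
# heights by depth
for n,(u,v) in dict(vb_rim=(240,156),vb_groove=(249,156),tuberim=(237,190),bottle=(247,225),pad=(140,252),plate=(112,240),mat=(460,240),jack=(302,182),chuck=(302,220),wood=(200,300),floor=(250,205)).items(): print(n,P[v,u].round(4))
for n,box,lo in (("tube",(230,165,265,200),.105),("bottle",(230,205,265,240),.085),("bottlecap",(230,205,265,240),.115)):
    x0,y0,x1,y1=box; q=P[y0:y1,x0:x1].reshape(-1,3); q=q[q[:,2]>lo]; (c,r)=cv2.minEnclosingCircle((q[:,:2]*1000).astype(np.float32)); print(n,c,r,np.percentile(q[:,2],[10,50,95]))
o=[cv2.resize(im[110:255,215:335],(480,580),interpolation=cv2.INTER_CUBIC)]
save("crop1.png",o[0])
```

```text
mat [ 424.7 -349.7] [4.1 2.1] 89.25
pad [446.5 307.5] [77.4 77. ] 86.82
plate [446.3 305.8] [162.7 180.3] 87.28
rack [584.   30.3] [256.4 197.7] 1.47
vb_rim [0.6359 0.0981 0.0478]
vb_groove [0.6378 0.0818 0.0326]
tuberim [0.5638 0.0957 0.1191]
bottle [0.5004 0.0768 0.1333]
pad [0.4466 0.3065 0.0257]
plate [0.4712 0.3675 0.0165]
mat [ 0.461  -0.3499  0.0055]
jack [ 0.5762 -0.0222  0.1229]
chuck [ 0.5079 -0.021   0.1296]
wood [ 0.3428  0.1911 -0.0006]
floor [0.5394 0.0834 0.0082]
tube (553.6631469726562, 47.35900115966797) 63.86103820800781 [0.11383022 0.11764624 0.11975526]
bottle (505.3363037109375, 49.52822494506836) 53.09628677368164 [0.10634899 0.11181659 0.13045451]
bottlecap (503.5709228515625, 44.33041000366211) 48.335018157958984 [0.11581594 0.12456365 0.13403849]
```

View pics/crop1.png

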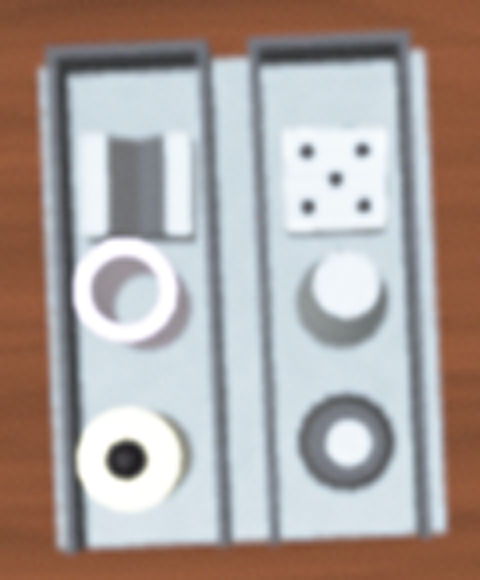

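Crop: V-block at (136,185) with its dark groove, and the tube (125,290) and bottle (126,458) in front of it. The choice is confirmed, so I start moving: first over the mat.

>>> arm_command:
  deltas:
    - [0, 0, 0, 0.113, 1]
    - [0, 0, 0, 0.113, 1]
    - [0, 0, 0, 0.112, 1]
    - [3, -4, 0, 0, 1]
    - [3, -4, 0, 0, 1]
    - [3, -4, 0, 0, 1]
    - [3, -4, 0, 0, 1]
    - [3, -4, 0, 0, 1]
    - [3, -4, 0, 0, 1]
    - [0, 0, 0, 0, 1]
    - [0, 0, 0, 0, 1]

```text
clock: 1.2
position: [0.4152, -0.3843, 0.231]
tcp_rot: [0.0, 1.0, 0.015, -0.0]
wrist_force: [-0.1, 0.3, -0.4]
opening: 0.0854
grip_force: 0.0
```

Run:
```python
from h import *
im,d,K,M=cam("wrist"); P=cloud(d,K,M); save("w1.png",im)
g=im.astype(int); m=((g.sum(2)<170)&(abs(P[...,2]-.004)<.012)).astype(np.uint8)
m=cv2.morphologyEx(m,cv2.MORPH_CLOSE,np.ones((9,9)))
c=max(cv2.findContours(m,cv2.RETR_EXTERNAL,cv2.CHAIN_APPROX_NONE)[0],key=cv2.contourArea)[:,0]
w=np.array([onz(K,M,u,v,.004)[:2] for u,v in c])*1000
print(cv2.minAreaRect(w.astype(np.float32)), np.median(P[m>0],0), c.min(0),c.max(0))
```

```text
Traceback (most recent call last):
ValueError: max() iterable argument is empty
```

View pics/w1.png

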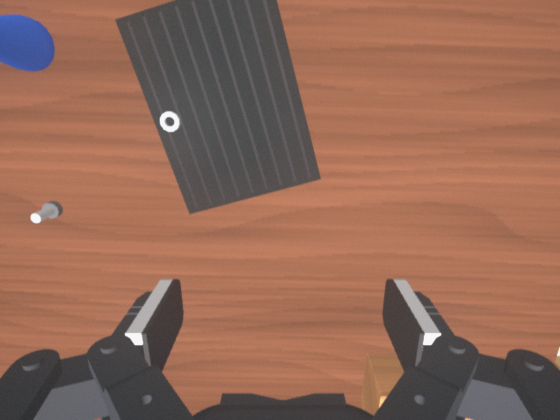

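The wrist view shows the mat with near corners (190,213) and (320,179), far-left corner (118,20), and the washer at (169,121). I'll work out its pose from the corners.

Run:
```python
from h import *
im,d,K,M=cam("wrist"); P=cloud(d,K,M)
A=[onz(K,M,u,v,.004)[:2] for u,v in((190,213),(320,179),(118,20),(169,121))]; print("wrist",np.round(A,4))
print("depthz",[P[v,u].round(4) for u,v in((230,120),(250,240))])
z=np.load("top1.npz"); B=[onz(z["K"],z["M"],u,v,.004)[:2] for u,v in((429,287),(497,264),(398,196),(466,175),(421,240))]; print("top",np.round(B,4))
for Q in(A,B):
    c=(Q[1]+Q[2])/2; e=Q[2]-Q[0]; print(c.round(4),np.degrees(np.arctan2(e[1],e[0])),np.linalg.norm(e),np.linalg.norm(Q[1]-Q[0]))
```

```text
wrist [[ 0.3653 -0.2839]
 [ 0.4083 -0.4259]
 [ 0.5553 -0.2271]
 [ 0.4644 -0.268 ]]
depthz [array([ 0.4673, -0.3304,  0.005 ]), array([ 0.3336, -0.3504,  0.0018])]
top [[ 0.3647 -0.2845]
 [ 0.4103 -0.4255]
 [ 0.5539 -0.2242]
 [ 0.5955 -0.3659]
 [ 0.462  -0.27  ]]
[ 0.4818 -0.3265] 16.651175811350775 0.19824874193001651 0.1483376884112051
[ 0.4821 -0.3249] 17.67520904623725 0.19852313969801177 0.1482339595103862
```

>>> arm_command:
  deltas:
    - [0.5, -4, 0, 0, 1]
    - [0.5, -4, 0, 0, 1]
    - [0.5, -4, 0, 0, 1]
    - [0.5, -4, 0, 0, 1]
    - [0.5, -4, 0, 0, 1]
    - [0.5, -4, 0, 0, 1]
    - [0.5, -4, 0, 0, 1]
    - [0.5, -4, 0, 0, 1]
    - [0.5, -4, 0, 0, 1]
    - [0, -4, 0, 0, 1]
    - [0, -4, 0, 0, 1]
    - [0, -2, 0, 0, 1]

```text
clock: 2.5
position: [0.4471, 0.0766, 0.2314]
tcp_rot: [-0.0, 1.0, 0.013, 0.0]
wrist_force: [-0.5, -0.6, 0.1]
opening: 0.085
grip_force: 0.0
```

>>> arm_command:
  deltas:
    - [0, 0, 0, 0, 1]
    - [0, 0, 0, 0, 1]

```text
clock: 2.7
position: [0.4472, 0.0744, 0.2312]
tcp_rot: [0.0, 1.0, 0.014, -0.0]
wrist_force: [0.1, -0.2, 0.2]
opening: 0.0851
grip_force: 0.0
```

Run:
```python
from h import *
print(env.sense()["position"])
im,d,K,M=cam("wrist"); P=cloud(d,K,M); save("w2.png",im); np.savez("w2.npz",im=im,d=d,K=K,M=M)
```

```text
[0.44719831 0.0744422  0.23116561]
```

View pics/w2.png

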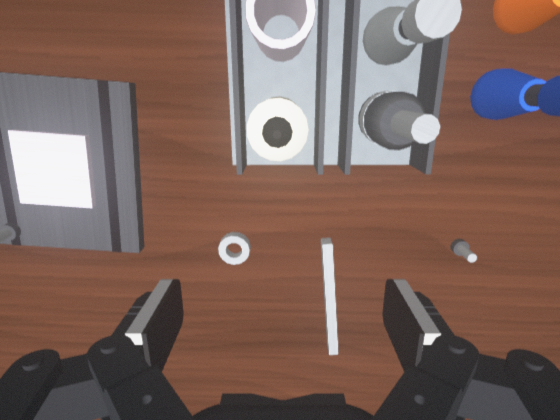

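The bottle is at (277,130), the tube at (280,10), and the pad centre at (52,170). I move forward for a view from above.

>>> arm_command:
  deltas:
    - [4, 0, 0, 0, 1]
    - [4, 0, 0, 0, 1]
    - [1, 0, 0, 0, 1]
    - [0, 0, 0, 0, 1]
    - [0, 0, 0, 0, 1]

```text
clock: 3.25
position: [0.536, 0.0769, 0.2307]
tcp_rot: [0.0, 1.0, 0.013, -0.001]
wrist_force: [-0.1, -0.4, -1.4]
opening: 0.0855
grip_force: 0.0
```

Run:
```python
from h import *
print(env.sense()["position"])
im,d,K,M=cam("wrist"); P=cloud(d,K,M); save("w3.png",im); np.savez("w3.npz",im=im,d=d,K=K,M=M)
def circ(f,lo,hi,box,name,h):
    z=np.load(f); P=cloud(z["d"],z["K"],z["M"]); g=z["im"].astype(int)
    m=((P[...,2]>lo)&(P[...,2]<hi)&(P[...,1]>box[1])&(P[...,1]<box[3])&(P[...,0]>box[0])&(P[...,0]<box[2])&(z["d"]>0)).astype(np.uint8)
    cs=cv2.findContours(m,cv2.RETR_EXTERNAL,cv2.CHAIN_APPROX_NONE)[0]; c=max(cs,key=cv2.contourArea)
    w=np.array([onz(z["K"],z["M"],u,v,h)[:2] for u,v in c[:,0]])*1000
    e=cv2.fitEllipse(w.astype(np.float32)); print(f,name,np.round(e[0],1),np.round(e[1],1),"ztop",np.percentile(P[m>0][:,2],[50,90]).round(4),c.min(0),c.max(0))
for f in("top1.npz","w3.npz","w2.npz"):
    circ(f,.09,.14,(.44,.02,.535,.13),"bottle",.100)
    circ(f,.106,.14,(.535,.03,.63,.13),"tube",.118)
```

```text
[0.53598455 0.07692153 0.23073747]
top1.npz bottle [501.9  80.4] [44.8 45.2] ztop [0.1118 0.1259] [[235 212]] [[259 236]]
top1.npz tube [578.3  79.3] [43.7 45. ] ztop [0.1176 0.1193] [[234 170]] [[258 194]]
w3.npz bottle [501.6  80. ] [46.1 52. ] ztop [0.1117 0.1268] [[251 208]] [[305 264]]
w3.npz tube [579.3  79.6] [44.5 45.4] ztop [0.1185 0.1196] [[250 115]] [[311 179]]
w2.npz bottle [501.3  80.1] [45.9 46.2] ztop [0.1126 0.1277] [[247  98]] [[307 160]]
w2.npz tube [575.7  79.6] [37.6 41.4] ztop [0.1185 0.1195] [[245   0]] [[315  51]]
```

View pics/w3.png

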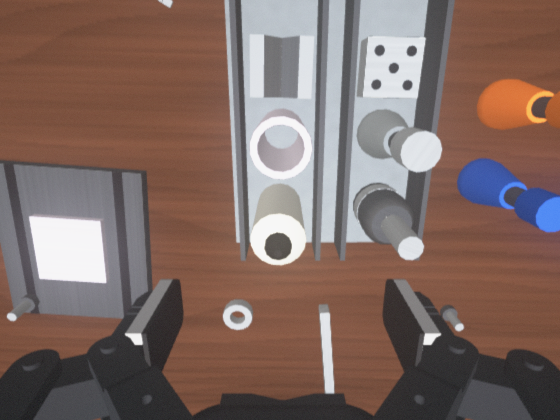

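w3: V-block at (282,67), tube (281,147), bottle (278,235), pad (68,250). The top and wrist views agree: bottle (501.5, 80.1), tube (578.9, 79.5). Picking the bottle.

>>> arm_command:
  deltas:
    - [-2, -0.2, 0, 0, 1]
    - [-1.45, -0.2, 0, 0, 1]
    - [0, 0, 2, 0, 1]
    - [0, 0, 3, 0, 1]
    - [0, 0, 3, 0, 1]
    - [0, 0, 3, 0, 1]
    - [0, 0, 2, 0, 1]
    - [0, 0, 1.8, 0, 1]
    - [0, 0, 1, 0, 1]
    - [0, 0, 0, 0, 1]
    - [0, 0, 0, 0, 1]

```text
clock: 4.4
position: [0.5024, 0.0813, 0.0741]
tcp_rot: [-0.0, 1.0, 0.014, 0.0]
wrist_force: [-0.2, -0.2, 0.1]
opening: 0.0851
grip_force: 0.0
```

Run:
```python
from h import *
for f in("w3.npz","top1.npz","w2.npz"):
    z=np.load(f); K,M=z["K"],z["M"]; P=cloud(z["d"],K,M); g=z["im"].astype(int)
    def rect(m,h,n):
        m=cv2.morphologyEx(m.astype(np.uint8),cv2.MORPH_CLOSE,np.ones((5,5)))
        cs=cv2.findContours(m,cv2.RETR_EXTERNAL,cv2.CHAIN_APPROX_NONE)[0]
        if not cs: return print("none")
        c=max(cs,key=cv2.contourArea)[:,0]
        w=np.array([onz(K,M,u,v,h)[:2] for u,v in c])*1000; r=cv2.minAreaRect(w.astype(np.float32)); print(f,n,*[np.round(a,1) for a in r],np.median(P[m>0][:,2]).round(4))
    R=lambda x0,x1,y0,y1:(P[...,0]>x0)&(P[...,0]<x1)&(P[...,1]>y0)&(P[...,1]<y1)&(z["d"]>0)
    rect(R(.59,.69,.048,.115)&(P[...,2]>.028)&(P[...,2]<.056),.046,"vb")
    rect(R(.36,.53,.22,.4)&(P[...,2]>.015)&(P[...,2]<.04)&(g.sum(2)>500),.024,"pad")
    rect(R(.3,.6,.15,.45)&(P[...,2]>.010)&(P[...,2]<.04),.016,"plate")
    rect(R(.4,.75,-.1,.16)&(P[...,2]>.03)&(P[...,2]<.06),.053,"rackwalls")
```

```text
w3.npz vb [637.4  80.9] [50.  53.8] 0.2 0.0455
w3.npz pad [447.9 307.8] [75.6 77.5] 87.1 0.0248
w3.npz plate [446.7 307.3] [165.  184.5] 87.1 0.0172
w3.npz rackwalls [637.   80.9] [48.9 52.7] 0.2 0.0461
top1.npz vb [635.9  78.5] [59.8 51.9] 89.3 0.0436
top1.npz pad [446.5 307.6] [79.  79.1] 87.3 0.0238
top1.npz plate [447.3 306.6] [161.8 179.8] 87.2 0.0167
top1.npz rackwalls [581.7  80.8] [249.2  81.2] 1.7 0.0461
w2.npz vb [592.5  79.6] [ 9.5 24.8] 1.6 0.0427
w2.npz pad [447.6 307.9] [75.6 76.1] 87.2 0.0249
w2.npz plate [446.7 302.7] [156.  180.7] 87.2 0.0173
w2.npz rackwalls [529.2  19. ] [142.2   9.2] 1.6 0.0526
```

>>> arm_command:
  deltas:
    - [-0.1, 0.1, 0.1, 0, 1]
    - [0, 0, 0, 0, 0.3]
    - [0, 0, 0, 0, 0.3]
    - [0, 0, 0, 0, 0.3]
    - [0, 0, 0, 0, 0.3]
    - [0, 0, 0, 0, 0.3]
    - [0, 0, 0, 0, 0.3]
    - [0, 0, 0, 0, 0.3]

```text
clock: 5.2
position: [0.5022, 0.0802, 0.0731]
tcp_rot: [0.0, 1.0, 0.014, 0.001]
wrist_force: [0.4, -1.3, 6.0]
opening: 0.0446
grip_force: 61.7
```

>>> arm_command:
  deltas:
    - [0, 0, -1, 0, 0.3]
    - [0, 0, -2.5, 0, 0.3]
    - [0, 0, -3, 0, 0.3]
    - [0, 0, -3, 0, 0.3]
    - [0, 0, -3, 0, 0.3]
    - [0, 0, -2, 0, 0.3]
    - [-0.4, 2, 0, 0, 0.3]
    - [-0.6, 3.3, 0, 0, 0.3]
    - [-0.6, 3.5, 0, 0, 0.3]
    - [-0.6, 3.5, 0, 0, 0.3]
    - [-0.6, 3.5, 0, 0, 0.3]
    - [-0.6, 3.5, 0, 0, 0.3]

```text
clock: 6.4
position: [0.4715, -0.1147, 0.2169]
tcp_rot: [-0.0, 1.0, 0.014, -0.001]
wrist_force: [-0.6, -0.2, -2.5]
opening: 0.0446
grip_force: 61.5
```

>>> arm_command:
  deltas:
    - [-0.6, 3.5, 0, 0, 0.3]
    - [-0.6, 3.5, 0, 0, 0.3]
    - [-0.6, 3.5, 0, 0, 0.3]
    - [-0.6, 3.5, 0, 0, 0.3]
    - [-0.6, 3.5, 0, 0, 0.3]
    - [-0.6, 3.2, 0, 0, 0.3]
    - [-0.6, 2.2, 0, 0, 0.3]
    - [-0.6, 1.1, 0, 0, 0.3]
    - [0, 0, 2, 0, 0.3]
    - [0, 0, 3, 0, 0.3]
    - [0, 0, 3, 0, 0.3]
    - [0, 0, 1, 0, 0.3]

```text
clock: 7.6
position: [0.4289, -0.3521, 0.1234]
tcp_rot: [-0.003, 1.0, 0.014, -0.003]
wrist_force: [-1.7, 0.6, -2.3]
opening: 0.0446
grip_force: 61.6
```

>>> arm_command:
  deltas:
    - [0, 0, 0, 0, 0.3]
    - [0, 0, 0, 0, 0.3]

```text
clock: 7.8
position: [0.4319, -0.355, 0.1283]
tcp_rot: [0.0, 1.0, 0.014, 0.0]
wrist_force: [0.4, -0.5, -0.8]
opening: 0.045
grip_force: 61.6
```

>>> arm_command:
  deltas:
    - [0, 0, 1.5, 0, 0.3]
    - [0, 0, 1.8, 0, 0.3]
    - [0, 0, 1.2, 0, 0.3]
    - [0, 0, 0.6, 0, 0.3]
    - [0, 0, 0.3, 0, 0.3]
    - [0, 0, 0.2, 0, 0.3]
    - [0, 0, 0, 0, 0.3]
    - [0, 0, 0, 0, 0.3]

```text
clock: 8.6
position: [0.4318, -0.3553, 0.0719]
tcp_rot: [0.0, 1.0, 0.014, 0.0]
wrist_force: [0.1, 0.4, -2.6]
opening: 0.0446
grip_force: 61.6
```

>>> arm_command:
  deltas:
    - [0, 0, 0.1, 0, 0.3]
    - [0, 0, 0.1, 0, 0.3]
    - [0, 0, 0, 0, 0.3]

```text
clock: 8.9
position: [0.4313, -0.3549, 0.0693]
tcp_rot: [-0.0, 1.0, 0.014, 0.0]
wrist_force: [0.1, 1.0, -1.1]
opening: 0.0444
grip_force: 61.6
```

>>> arm_command:
  deltas:
    - [0, 0, 0.1, 0, 0.3]
    - [0, 0, 0, 0, 0.3]
    - [0, 0, 0, 0, 0.3]

```text
clock: 9.2
position: [0.4315, -0.3551, 0.0692]
tcp_rot: [0.0, 1.0, 0.014, 0.0]
wrist_force: [-1.4, 0.9, 6.2]
opening: 0.0448
grip_force: 62.1
```

>>> arm_command:
  deltas:
    - [0, 0, 0, 0, 0.7]
    - [0, 0, 0, 0, 1]
    - [0, 0, 0, 0, 1]
    - [0, 0, 0, 0, 1]
    - [0, 0, -1, 0, 1]
    - [0, 0, -3, 0, 1]
    - [0, 0, -4, 0, 1]
    - [0, 0, -4, 0, 1]
    - [0, 0, -4, 0, 1]
    - [1.3, -3, 0, 0, 1]
    - [1.4, -4, 0, 0, 1]
    - [1.4, -4, 0, 0, 1]

```text
clock: 10.4
position: [0.4698, -0.2433, 0.2299]
tcp_rot: [0.001, 1.0, 0.013, 0.001]
wrist_force: [0.5, 1.1, -0.5]
opening: 0.0854
grip_force: 0.0
```

>>> arm_command:
  deltas:
    - [1.4, -4, 0, 0, 1]
    - [1.4, -4, 0, 0, 1]
    - [1.4, -4, 0, 0, 1]
    - [1.4, -4, 0, 0, 1]
    - [1.4, -4, 0, 0, 1]
    - [1.4, -4, 0, 0, 1]
    - [1.4, -4, 0, 0, 1]
    - [1.4, -3, 0, 0, 1]
    - [0.7, -1, 0, 0, 1]
    - [0, 0, 0, 0, 1]
    - [0, 0, 0, 0, 1]

```text
clock: 11.5
position: [0.5791, 0.0785, 0.2284]
tcp_rot: [0.0, 1.0, 0.014, -0.0]
wrist_force: [0.8, -0.5, 0.1]
opening: 0.0852
grip_force: 0.0
```

>>> arm_command:
  deltas:
    - [0, -0.1, 2, 0, 1]
    - [0, 0, 3, 0, 1]
    - [0, 0, 3, 0, 1]
    - [0, 0, 3, 0, 1]
    - [0, 0, 2, 0, 1]
    - [0, 0, 1.4, 0, 1]
    - [0, 0, 0.8, 0, 1]
    - [0, 0, 0, 0, 1]
    - [0, 0, 0, 0, 1]

```text
clock: 12.4
position: [0.5801, 0.08, 0.0773]
tcp_rot: [-0.0, 1.0, 0.014, 0.001]
wrist_force: [-0.2, -0.0, 0.1]
opening: 0.0856
grip_force: 0.0
```

>>> arm_command:
  deltas:
    - [0, 0, 0, 0, 0.3]
    - [0, 0, 0, 0, 0.3]
    - [0, 0, 0, 0, 0.3]
    - [0, 0, 0, 0, 0.3]
    - [0, 0, 0, 0, 0.3]
    - [0, 0, 0, 0, 0.3]
    - [0, 0, 0, 0, 0.3]

```text
clock: 13.1
position: [0.5801, 0.0803, 0.0775]
tcp_rot: [0.0, 1.0, 0.014, 0.001]
wrist_force: [-1.5, -1.1, 5.8]
opening: 0.0451
grip_force: 61.1
```

>>> arm_command:
  deltas:
    - [0, 0, -1, 0, 0.3]
    - [0, 0, -2.5, 0, 0.3]
    - [0, 0, -3, 0, 0.3]
    - [0, 0, -3, 0, 0.3]
    - [0, 0, -3, 0, 0.3]
    - [0, 0, -2, 0, 0.3]
    - [-0.3, 2, 0, 0, 0.3]
    - [-0.5, 3.4, 0, 0, 0.3]
    - [-0.5, 3.5, 0, 0, 0.3]
    - [-0.5, 3.5, 0, 0, 0.3]
    - [-0.5, 3.5, 0, 0, 0.3]
    - [-0.5, 3.5, 0, 0, 0.3]

```text
clock: 14.3
position: [0.5553, -0.1152, 0.2201]
tcp_rot: [-0.0, 1.0, 0.014, -0.001]
wrist_force: [0.9, 0.2, -5.5]
opening: 0.0454
grip_force: 62.6
```

>>> arm_command:
  deltas:
    - [-0.5, 3.5, 0, 0, 0.3]
    - [-0.5, 3.5, 0, 0, 0.3]
    - [-0.5, 3.5, 0, 0, 0.3]
    - [-0.5, 3.5, 0, 0, 0.3]
    - [-0.5, 3.5, 0, 0, 0.3]
    - [-0.3, 2, 0, 0, 0.3]
    - [0, 1, 0, 0, 0.3]
    - [0, 0, 0, 0, 0.3]
    - [0, 0, 2, 0, 0.3]
    - [0, 0, 3, 0, 0.3]
    - [0, 0, 3, 0, 0.3]
    - [0, 0, 1, 0, 0.3]

```text
clock: 15.5
position: [0.5323, -0.3164, 0.1272]
tcp_rot: [-0.003, 1.0, 0.015, -0.003]
wrist_force: [-0.7, 0.4, -5.6]
opening: 0.0452
grip_force: 62.8
```

>>> arm_command:
  deltas:
    - [0, 0, 2, 0, 0.3]
    - [0, 0, 1.5, 0, 0.3]
    - [0, 0, 0.8, 0, 0.3]
    - [0, 0, 0.5, 0, 0.3]
    - [0, 0, 0, 0, 0.3]
    - [0, 0, 0, 0, 0.3]

```text
clock: 16.1
position: [0.5351, -0.3204, 0.0842]
tcp_rot: [0.0, 1.0, 0.014, 0.001]
wrist_force: [-0.0, -0.2, -3.4]
opening: 0.0454
grip_force: 62.8
```

>>> arm_command:
  deltas:
    - [0, 0, 0.5, 0, 0.3]
    - [0, 0, 0.3, 0, 0.3]
    - [0, 0, 0.2, 0, 0.3]
    - [0, 0, 0.1, 0, 0.3]
    - [0, 0, 0, 0, 0.3]
    - [0, 0, 0, 0, 0.3]

```text
clock: 16.7
position: [0.5347, -0.3202, 0.0736]
tcp_rot: [0.0, 1.0, 0.014, 0.0]
wrist_force: [-2.8, 1.5, 5.5]
opening: 0.0448
grip_force: 63.4
```

>>> arm_command:
  deltas:
    - [0, 0, 0, 0, 0.7]
    - [0, 0, 0, 0, 1]
    - [0, 0, 0, 0, 1]
    - [0, 0, 0, 0, 1]
    - [0, 0, -1, 0, 1]
    - [0, 0, -3, 0, 1]
    - [0, 0, -4, 0, 1]
    - [0, 0, -4, 0, 1]
    - [0, 0, -4, 0, 1]
    - [0.4, -3, 0, 0, 1]
    - [0.5, -4, 0, 0, 1]
    - [0.5, -4, 0, 0, 1]

```text
clock: 17.9
position: [0.5457, -0.2092, 0.2339]
tcp_rot: [0.0, 1.0, 0.013, 0.001]
wrist_force: [-0.4, -0.3, -0.1]
opening: 0.0855
grip_force: 0.0
```

>>> arm_command:
  deltas:
    - [0.5, -4, 0, 0, 1]
    - [0.5, -4, 0, 0, 1]
    - [0.5, -4, 0, 0, 1]
    - [0.6, -4, 0, 0, 1]
    - [0.6, -4, 0, 0, 1]
    - [0.6, -4, 0, 0, 1]
    - [0.6, -4, 0, 0, 1]
    - [0.4, -1, 0, 0, 1]
    - [0, 0, 0, 0, 1]
    - [0, 0, 0, 0, 1]

```text
clock: 18.9
position: [0.5803, 0.0806, 0.2325]
tcp_rot: [0.0, 1.0, 0.014, 0.0]
wrist_force: [-0.1, -0.7, 0.5]
opening: 0.0851
grip_force: 0.0
```

```bash
cat > vb.py <<'E'
from h import *
import sys
lo,hi,h,box=eval(sys.argv[1]); f=sys.argv[2]
print(env.sense()["position"])
im,d,K,M=cam(sys.argv[3] if len(sys.argv)>3 else "wrist"); P=cloud(d,K,M); save(f,im)
m=(P[...,0]>box[0])&(P[...,0]<box[1])&(P[...,1]>box[2])&(P[...,1]<box[3])&(d>0)
t=m&(P[...,2]>lo)&(P[...,2]<hi)
t=cv2.morphologyEx(t.astype(np.uint8),cv2.MORPH_OPEN,np.ones((3,3)))
t2=cv2.morphologyEx(t,cv2.MORPH_CLOSE,np.ones((5,5)))
c=max(cv2.findContours(t2,cv2.RETR_EXTERNAL,cv2.CHAIN_APPROX_NONE)[0],key=cv2.contourArea)[:,0]
w=np.array([onz(K,M,u,v,h)[:2] for u,v in c])*1000
print("rect",*[np.round(a,1) for a in cv2.minAreaRect(w.astype(np.float32))],"z",np.percentile(P[t>0][:,2],[25,50,75]).round(4))
E
python3 vb.py "(.025,.058,.046,(.59,.69,.048,.115))" w4.png; python3 vb.py "(.04,.058,.046,(.59,.69,.048,.115))" w4.png; python3 vb.py "(.04,.058,.053,(.45,.75,.04,.135))" w4.png
```

```text
[0.58027243 0.08062478 0.23253531]
rect [650.7  77.7] [60.9 77. ] 89.8 z [0.0389 0.0454 0.0469]
[0.58021638 0.0801453  0.23243413]
rect [637.2  63.6] [50.2 19.2] 0.0 z [0.045  0.0465 0.0472]
[0.58017542 0.07990808 0.23237249]
rect [580.7  81. ] [250.3  80.2] 1.6 z [0.0466 0.0527 0.054 ]
```

View pics/w4.png

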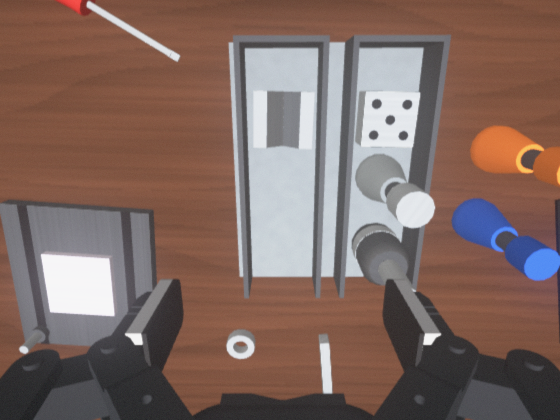

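The tube and bottle are out of the channel. The V-block is at (283,120), centre (0.637, 0.0805), top 0.046. Turning the gripper to grip its ends.

>>> arm_command:
  deltas:
    - [1, 0, 0, -0.14, 1]
    - [0, 0, 0, -0.142, 1]
    - [0, 0, 0, -0.142, 1]
    - [0, 0, 0, -0.142, 1]
    - [0, 0, 0, -0.142, 1]
    - [0, 0, 0, -0.142, 1]
    - [0, 0, 0, -0.142, 1]
    - [0, 0, 0, -0.142, 1]
    - [0, 0, 0, -0.142, 1]
    - [0, 0, 0, -0.142, 1]
    - [0, 0, 0, -0.142, 1]
    - [0, 0, 0, 0, 1]

```text
clock: 20.25
position: [0.5902, 0.0803, 0.2323]
tcp_rot: [0.0, 0.702, 0.713, -0.0]
wrist_force: [0.0, 0.0, -0.3]
opening: 0.0852
grip_force: 0.0
```

>>> arm_command:
  deltas:
    - [0, 2, 0, 0, 0.8]
    - [0, 2.6, 2, 0, 0.8]
    - [0, 0, 3, 0, 0.8]
    - [0, 0, 3, 0, 0.8]
    - [0, 0, 1.5, 0, 0.8]
    - [0, 0, 0, 0, 0.8]
    - [0, 0, 0, 0, 0.8]

```text
clock: 20.95
position: [0.6366, 0.0821, 0.138]
tcp_rot: [0.0, 0.702, 0.713, 0.0]
wrist_force: [-0.3, -0.2, 1.0]
opening: 0.0682
grip_force: 0.0
```

Run:
```python
from h import *
s=env.sense(); print(s["position"],s["tcp_rot"],s["opening"])
im,d,K,M=cam("wrist"); P=cloud(d,K,M); save("w5.png",im)
t=(P[...,0]>.595)&(P[...,0]<.675)&(P[...,1]>.048)&(P[...,1]<.115)&(P[...,2]>.040)&(P[...,2]<.052)
n,l,st,c=cv2.connectedComponentsWithStats(t.astype(np.uint8))
for i in np.argsort(-st[1:,4])[:3]+1:
    q=P[l==i]; print(st[i],cv2.minAreaRect((q[:,:2]*1000).astype(np.float32)))
```

```text
[0.63664346 0.08209263 0.13799601] [1.97736701e-04 7.01642943e-01 7.12528663e-01 2.16497346e-04] 0.06822728330020597
[ 249  222   69   30 1893] ((637.730712890625, 63.4139404296875), (49.74782943725586, 20.917306900024414), 0.6744018197059631)
[ 248  176   73   28 1855] ((637.6461791992188, 98.36068725585938), (50.20250701904297, 19.994882583618164), 0.8249251246452332)
[313 254  21   8  94] ((667.5541381835938, 48.63164138793945), (14.601433753967285, 1.2526594400405884), 0.03822185844182968)
```

View pics/w5.png

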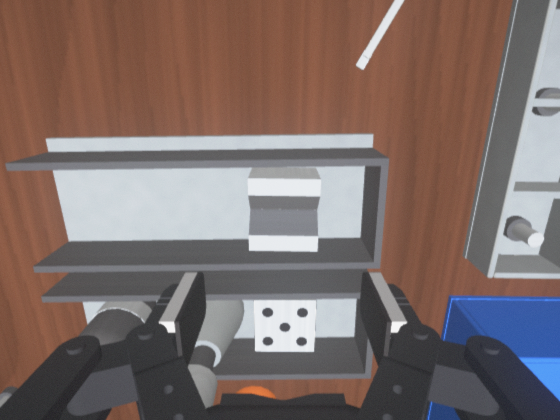

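Block centre is (0.6377, 0.081), yaw 0.75°, and the fingers straddle it with room on both sides. Descending.

>>> arm_command:
  deltas:
    - [-0.1, 0.1, 2, 0, 0.8]
    - [0, 0, 3, 0, 0.8]
    - [0, 0, 3, 0, 0.8]
    - [0, 0, 2, 0, 0.8]
    - [0, 0, 1, 0, 0.8]
    - [0, 0, 0.7, 0, 0.8]
    - [0, 0, 0.5, 0, 0.8]
    - [0, 0, 0.3, 0, 0.8]
    - [0, 0, 0, 0, 0.8]
    - [0, 0, 0, 0, 0.8]

```text
clock: 22.0
position: [0.6379, 0.0815, 0.013]
tcp_rot: [0.0, 0.701, 0.713, 0.0]
wrist_force: [-0.1, -0.1, 0.3]
opening: 0.0686
grip_force: 0.0
```

>>> arm_command:
  deltas:
    - [0, 0, 0, 0, 0.4]
    - [0, 0, 0, 0, 0.4]
    - [0, 0, 0, 0, 0.4]
    - [0, 0, 0, 0, 0.4]
    - [0, 0, 0, 0, 0.4]
    - [0, 0, 0, 0, 0.4]

```text
clock: 22.6
position: [0.6378, 0.0815, 0.0132]
tcp_rot: [0.0, 0.701, 0.713, 0.0]
wrist_force: [-2.0, -0.3, 6.2]
opening: 0.0489
grip_force: 66.1
```

>>> arm_command:
  deltas:
    - [0, 0, -0.5, 0, 0.4]
    - [0, 0, -1.5, 0, 0.4]
    - [0, 0, -2.5, 0, 0.4]
    - [0, 0, -3, 0, 0.4]
    - [0, 0, -2.5, 0, 0.4]
    - [1.5, -1.2, 0, 0, 0.4]
    - [2.9, -2.4, 0, 0, 0.4]
    - [2.9, -2.4, 0, 0, 0.4]
    - [2.9, -2.4, 0, 0, 0.4]
    - [2.9, -2.4, 0, 0, 0.4]
    - [2.9, -2.4, 0, 0, 0.4]
    - [2.9, -2.4, 0, 0, 0.4]

```text
clock: 23.8
position: [0.4751, 0.2683, 0.111]
tcp_rot: [-0.001, 0.701, 0.713, -0.001]
wrist_force: [-0.3, 0.9, -7.9]
opening: 0.0486
grip_force: 64.7
```

>>> arm_command:
  deltas:
    - [2.5, -2, 0, 0.033, 0.4]
    - [1.3, -1, 0, 0.033, 0.4]
    - [0, 0, 0, 0, 0.4]
    - [0, 0, 0, 0, 0.4]
    - [0, 0, 0, 0, 0.4]

```text
clock: 24.3
position: [0.4476, 0.3049, 0.1118]
tcp_rot: [0.0, 0.724, 0.69, -0.001]
wrist_force: [0.0, -1.1, -7.5]
opening: 0.049
grip_force: 64.7
```

Run:
```python
from h import *
s=env.sense(); print(s["position"],s["tcp_rot"],2*np.arctan2(s["tcp_rot"][2],s["tcp_rot"][1])-np.pi/2,s["opening"],s["grip_force"])
im,d,K,M=cam("wrist"); P=cloud(d,K,M); save("w6.png",im)
g=im.astype(int).sum(2)
b=s["position"]
t=(abs(P[...,0]-b[0])<.035)&(abs(P[...,1]-b[1])<.04)&(abs(P[...,2]-b[2]-.033)<.006)
n,l,st,c=cv2.connectedComponentsWithStats(t.astype(np.uint8))
for i in np.argsort(-st[1:,4])[:3]+1:
    q=P[l==i]; print(st[i],np.median(q[:,2]),cv2.minAreaRect((q[:,:2]*1000).astype(np.float32)))
```

```text
[0.44759738 0.30486958 0.111776  ] [ 4.65126281e-05  7.24182965e-01  6.89607636e-01 -5.81949727e-04] -0.04890177974487253 0.04904556864277696 64.7364704310894
[  182   253   196   133 14172] 0.14503957793223898 ((447.1929016113281, 304.5641174316406), (55.776798248291016, 70.0228042602539), 87.11235046386719)
[272 252   1   1   1] 0.13877733366119963 ((445.50250244140625, 332.4031066894531), (0.0, 0.0), 0.0)
[322 253   1   1   1] 0.13906374944136585 ((463.6014709472656, 331.26373291015625), (0.0, 0.0), 0.0)
```

View pics/w6.png

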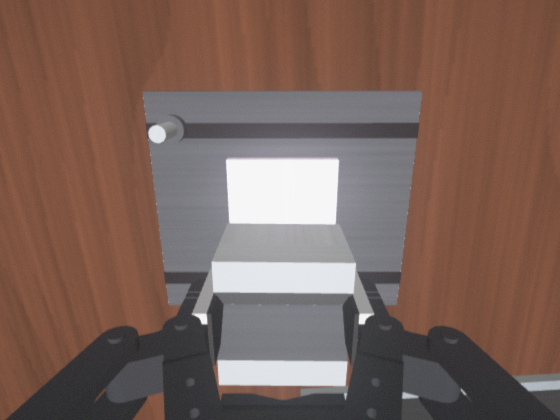

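w6: the block is held level with groove up. Pad edge corners are (228,159) and (337,158); plate corners (144,93) and (421,92). Checking the pad from this near view.

Run:
```python
from h import *
im,d,K,M=cam("wrist"); g=im.astype(int).sum(2)
A=[onz(K,M,u,v,.024)[:2] for u,v in((228,158.5),(337.5,158.5))]; m=(A[0]+A[1])/2; e=A[1]-A[0]; L=np.linalg.norm(e); n=np.array([e[1],-e[0]])/L
print("pad",np.round(A,4),L,np.degrees(np.arctan2(e[1],e[0])),"ctr",m+n*.037)
A=[onz(K,M,u,v,.016)[:2] for u,v in((144.5,92),(420.5,92))]; m=(A[0]+A[1])/2; e=A[1]-A[0]; L=np.linalg.norm(e); n=np.array([e[1],-e[0]])/L
print("plate",np.round(A,4),L,np.degrees(np.arctan2(e[1],e[0])),"ctr",m+n*.08)
r=g[190,200:370]; print(np.where(np.diff((r>500).astype(int)))[0]+200, np.where(np.diff((g[140:220,282]>500).astype(int)))[0]+140)
```

```text
pad [[0.4143 0.3467]
 [0.4865 0.3432]] 0.07221868224355862 -2.8212576688128115 ctr [0.44857405 0.30800893]
plate [[0.3636 0.3908]
 [0.5409 0.3821]] 0.17746876754694801 -2.824248089094023 ctr [0.44832654 0.30656783]
[226 336] [156]
```

>>> arm_command:
  deltas:
    - [0.3, 0.05, 0.5, 0, 0.4]
    - [0, 0, 2, 0, 0.4]
    - [0, 0, 2, 0, 0.4]
    - [0, 0, 1.5, 0, 0.4]
    - [0, 0, 1, 0, 0.4]
    - [0, 0, 0.5, 0, 0.4]
    - [0, 0, 0.3, 0, 0.4]
    - [0, 0, 0.1, 0, 0.4]
    - [0, 0, 0, 0, 0.4]
    - [0, 0, 0, 0, 0.4]

```text
clock: 25.4
position: [0.4491, 0.309, 0.0341]
tcp_rot: [0.0, 0.724, 0.69, 0.001]
wrist_force: [0.1, -0.2, -6.9]
opening: 0.0489
grip_force: 64.6
```

>>> arm_command:
  deltas:
    - [-0.1, -0.1, 0.2, 0, 0.4]
    - [0, 0, 0.15, 0, 0.4]
    - [0, 0, 0.1, 0, 0.4]
    - [0, 0, 0, 0, 0.4]
    - [0, 0, 0, 0, 0.4]

```text
clock: 25.9
position: [0.4474, 0.3076, 0.0292]
tcp_rot: [-0.0, 0.724, 0.69, -0.0]
wrist_force: [-3.0, -2.4, 0.0]
opening: 0.0491
grip_force: 65.4
```

>>> arm_command:
  deltas:
    - [0, 0, 0.05, 0, 0.4]
    - [0, 0, 0, 0, 0.4]
    - [0, 0, 0, 0, 0.7]
    - [0, 0, 0, 0, 0.9]
    - [0, 0, 0, 0, 0.9]
    - [0, 0, 0, 0, 0.9]
    - [0, 0, -1, 0, 0.9]
    - [0, 0, -3, 0, 0.9]
    - [0, 0, -4, 0, 0.9]
    - [-3, 0, -4, 0, 0.9]
    - [-3, 0, -3, 0, 1]
    - [0, 0, 0, 0, 1]

```text
clock: 27.1
position: [0.4477, 0.247, 0.1845]
tcp_rot: [0.002, 0.725, 0.689, 0.005]
wrist_force: [0.6, 1.0, 0.2]
opening: 0.085
grip_force: 0.0
```

>>> arm_command:
  deltas:
    - [0, 0, 0, 0, 1]
    - [0, 0, 0, 0, 1]

```text
clock: 27.3
position: [0.4439, 0.2478, 0.1773]
tcp_rot: [-0.0, 0.724, 0.69, -0.001]
wrist_force: [-1.2, 0.1, -1.9]
opening: 0.0854
grip_force: 0.0
```

Run:
```python
from h import *
s=env.sense(); print(s["position"])
im,d,K,M=cam("wrist"); P=cloud(d,K,M); save("w7.png",im); g=im.astype(int).sum(2)
t=(abs(P[...,0]-.448)<.06)&(abs(P[...,1]-.308)<.06)
q=P[t&(P[...,2]>.058)&(P[...,2]<.068)]; print("strips",cv2.minAreaRect((q[:,:2]*1000).astype(np.float32)),np.median(q[:,2]))
def R(m,h,n):
    c=max(cv2.findContours(m.astype(np.uint8),cv2.RETR_EXTERNAL,cv2.CHAIN_APPROX_NONE)[0],key=cv2.contourArea)[:,0]
    w=np.array([onz(K,M,u,v,h)[:2] for u,v in c])*1000; print(n,cv2.minAreaRect(w.astype(np.float32)))
R(cv2.morphologyEx((t&(P[...,2]>.0205)&(g>380)).astype(np.uint8),cv2.MORPH_CLOSE,np.ones((9,9))),.024,"pad")
```

```text
[0.44386586 0.24776883 0.17730324]
strips ((447.8391418457031, 306.8467102050781), (54.21494674682617, 50.09969711303711), 86.37450408935547) 0.062688400375849
pad ((448.78289794921875, 308.0430603027344), (81.58442687988281, 84.31488037109375), 88.82718658447266)
```

View pics/w7.png

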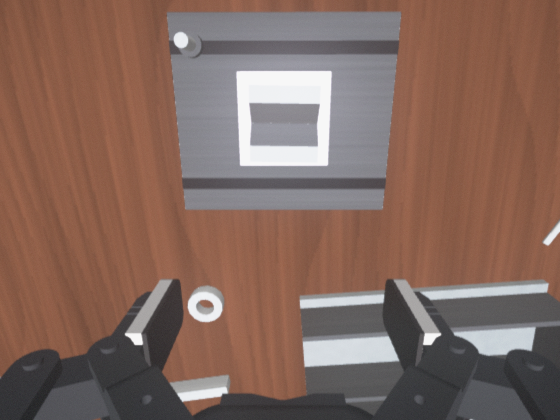

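w7: the block sits on the pad, groove up and parallel to the slots. Pad corners are (237,71), (331,71), (328,165) and (240,165). Comparing the centres.

Run:
```python
from h import *
im,d,K,M=cam("wrist"); g=im.astype(int).sum(2)
A=np.array([onz(K,M,u,v,.024)[:2] for u,v in((237,71),(331,71),(328,165),(240,165))]); print(A.round(4),A.mean(0))
e=A[1]-A[0];print(np.degrees(np.arctan2(e[1],e[0])))
A=np.array([onz(K,M,u,v,.016)[:2] for u,v in((168.5,13.5),(399.5,12.5),(383.5,210),(184.5,210))]); print(A.round(4),A.mean(0))
save("c7.png",cv2.resize(im[55:180,220:350],(780,750)[:2])[:600])
```

```text
[[0.4127 0.3464]
 [0.4861 0.3428]
 [0.4832 0.2685]
 [0.4086 0.2721]] [0.44763857 0.3074419 ]
-2.7752695540488697
[[0.363  0.3902]
 [0.5395 0.3823]
 [0.5343 0.2229]
 [0.3534 0.2315]] [0.44755111 0.30672814]
```

The block is within 1 mm of the pad centre. Now fetching the tube.

>>> arm_command:
  deltas:
    - [0, 0, -1, 0.149, 1]
    - [0, 0, -1, 0.149, 1]
    - [0, 0, -1, 0.149, 1]
    - [0, 0, -1, 0.149, 1]
    - [0, 0, -1, 0.149, 1]
    - [0, 0, -0.5, 0.149, 1]
    - [0, 0, 0, 0.149, 1]
    - [0, 0, 0, 0.149, 1]
    - [0, 0, 0, 0.149, 1]
    - [0, 0, 0, 0.149, 1]
    - [0, 0, 0, 0.004, 1]
    - [0, 0, 0, 0, 1]

```text
clock: 28.6
position: [0.444, 0.2479, 0.2321]
tcp_rot: [0.0, 1.0, 0.016, -0.001]
wrist_force: [-0.6, 0.2, 0.0]
opening: 0.0857
grip_force: 0.0
```

>>> arm_command:
  deltas:
    - [0.3, 2, 0, 0, 1]
    - [0.5, 4, 0, 0, 1]
    - [0.5, 4, 0, 0, 1]
    - [0.5, 4, 0, 0, 1]
    - [0.5, 4, 0, 0, 1]
    - [0.5, 4, 0, 0, 1]
    - [0.5, 4, 0, 0, 1]
    - [0.5, 4, 0, 0, 1]
    - [0.5, 4, 0, 0, 1]
    - [0.5, 4, 0, 0, 1]
    - [0.5, 4, 0, 0, 1]
    - [0.5, 4, 0, 0, 1]

```text
clock: 29.8
position: [0.5153, -0.2121, 0.2328]
tcp_rot: [-0.0, 1.0, 0.015, -0.0]
wrist_force: [1.4, 0.5, 0.1]
opening: 0.0854
grip_force: 0.0
```

>>> arm_command:
  deltas:
    - [0.5, 4, 0, 0, 1]
    - [0.5, 3, 0, 0, 1]
    - [0.5, 2, 0, 0, 1]
    - [0, 0, 0, 0, 1]
    - [0, 0, 0, 0, 1]
    - [0, 0, 0, 0, 1]

```text
clock: 30.4
position: [0.5326, -0.2989, 0.2328]
tcp_rot: [-0.001, 1.0, 0.015, -0.0]
wrist_force: [-0.6, -0.5, 0.6]
opening: 0.085
grip_force: 0.0
```

>>> arm_command:
  deltas:
    - [0.15, 2.1, 0, 0, 1]
    - [0, 0, 0, 0, 1]
    - [0, 0, 0, 0, 1]
    - [0, 0, 0, 0, 1]

```text
clock: 30.8
position: [0.5348, -0.3207, 0.2333]
tcp_rot: [-0.0, 1.0, 0.014, -0.0]
wrist_force: [0.1, -0.3, 0.2]
opening: 0.0853
grip_force: 0.0
```

```bash
cat > circ.py <<'E'
from h import *
import sys
def circ(lo,hi,box,h,K,M,d,name):
    P=cloud(d,K,M)
    m=((P[...,2]>lo)&(P[...,2]<hi)&(P[...,1]>box[2])&(P[...,1]<box[3])&(P[...,0]>box[0])&(P[...,0]<box[1])&(d>0)).astype(np.uint8)
    c=max(cv2.findContours(m,cv2.RETR_EXTERNAL,cv2.CHAIN_APPROX_NONE)[0],key=cv2.contourArea)
    w=np.array([onz(K,M,u,v,h)[:2] for u,v in c[:,0]])*1000
    e=cv2.fitEllipse(w.astype(np.float32)); print(name,np.round(e[0],1),np.round(e[1],1),np.percentile(P[m>0][:,2],90).round(4))
E
python3 - <<'E'
from circ import *
print(env.sense()["position"])
for n in("wrist","top"):
    im,d,K,M=cam(n); save(n+"8.png",im)
    circ(.102,.14,(.49,.58,-.37,-.27),.114,K,M,d,n+" tube")
    circ(.085,.14,(.38,.48,-.41,-.31),.096,K,M,d,n+" bottle")
E
```

```text
[ 0.53483016 -0.32067399  0.2333054 ]
wrist tube [ 535.1 -321. ] [44.5 47.2] 0.1155
wrist bottle [ 432.  -355.4] [46.4 57. ] 0.1223
top tube [ 533.9 -318.2] [41.2 46. ] 0.1153
top bottle [ 432.6 -354.5] [45.1 52.1] 0.1217
```

>>> arm_command:
  deltas:
    - [0, 0, 2, 0, 1]
    - [0, 0, 3, 0, 1]
    - [0, 0, 3, 0, 1]
    - [0, 0, 3, 0, 1]
    - [0, 0, 2, 0, 1]
    - [0, 0, 1.6, 0, 1]
    - [0, 0, 1.3, 0, 1]
    - [0, 0, 0, 0, 1]
    - [0, 0, 0, 0, 1]

```text
clock: 31.8
position: [0.5353, -0.3213, 0.0748]
tcp_rot: [0.0, 1.0, 0.014, 0.0]
wrist_force: [0.3, -0.6, -0.3]
opening: 0.0856
grip_force: 0.0
```

>>> arm_command:
  deltas:
    - [0, 0, 0, 0, 0.3]
    - [0, 0, 0, 0, 0.3]
    - [0, 0, 0, 0, 0.3]
    - [0, 0, 0, 0, 0.3]
    - [0, 0, 0, 0, 0.3]
    - [0, 0, 0, 0, 0.3]
    - [0, 0, 0, 0, 0.3]

```text
clock: 32.5
position: [0.5357, -0.3214, 0.0758]
tcp_rot: [0.0, 1.0, 0.014, 0.001]
wrist_force: [-1.8, 2.1, 6.3]
opening: 0.0453
grip_force: 61.3
```

>>> arm_command:
  deltas:
    - [0, 0, -1, 0, 0.3]
    - [0, 0, -2.5, 0, 0.3]
    - [0, 0, -3, 0, 0.3]
    - [0, 0, -3, 0, 0.3]
    - [0, 0, -3, 0, 0.3]
    - [0, 0, -2, 0, 0.3]
    - [0.3, -2, 0, 0, 0.3]
    - [0.5, -3.4, 0, 0, 0.3]
    - [0.5, -3.5, 0, 0, 0.3]
    - [0.5, -3.5, 0, 0, 0.3]
    - [0.5, -3.5, 0, 0, 0.3]
    - [0.5, -3.5, 0, 0, 0.3]

```text
clock: 33.7
position: [0.5558, -0.1239, 0.2172]
tcp_rot: [-0.001, 1.0, 0.014, -0.002]
wrist_force: [0.3, 0.3, -5.9]
opening: 0.0457
grip_force: 62.6
```

>>> arm_command:
  deltas:
    - [0.5, -3.5, 0, 0, 0.3]
    - [0.5, -3.5, 0, 0, 0.3]
    - [0.5, -3.5, 0, 0, 0.3]
    - [0.5, -3.5, 0, 0, 0.3]
    - [0.5, -3.5, 0, 0, 0.3]
    - [0.3, -2, 0, 0, 0.3]
    - [0.2, -1, 0, 0, 0.3]
    - [0, 0, 0, 0, 0.3]
    - [0, 0, 0, 0, 0.3]
    - [0, 0, 0, 0, 0.3]

```text
clock: 34.7
position: [0.5814, 0.0782, 0.2189]
tcp_rot: [0.0, 1.0, 0.013, -0.0]
wrist_force: [-0.6, -0.9, -4.6]
opening: 0.0451
grip_force: 62.7
```

>>> arm_command:
  deltas:
    - [-0.05, -0.18, 1, 0, 0.3]
    - [0, 0, 3, 0, 0.3]
    - [0, 0, 3, 0, 0.3]
    - [0, 0, 3, 0, 0.3]
    - [0, 0, 2, 0, 0.3]
    - [0, 0, 1, 0, 0.3]
    - [0, 0, 0.5, 0, 0.3]
    - [0, 0, 0, 0, 0.3]
    - [0, 0, 0, 0, 0.3]
    - [0, 0, 0, 0, 0.3]

```text
clock: 35.7
position: [0.5826, 0.0813, 0.0859]
tcp_rot: [-0.0, 1.0, 0.014, 0.001]
wrist_force: [0.3, -0.2, -4.9]
opening: 0.045
grip_force: 62.8
```

>>> arm_command:
  deltas:
    - [-0.17, 0.13, 0.2, 0, 0.3]
    - [0, 0, 0.2, 0, 0.3]
    - [0, 0, 0, 0, 0.3]
    - [0, 0, 0, 0, 0.3]

```text
clock: 36.1
position: [0.5794, 0.0799, 0.0802]
tcp_rot: [-0.0, 1.0, 0.014, -0.0]
wrist_force: [0.1, 0.3, -4.8]
opening: 0.0448
grip_force: 62.8
```

>>> arm_command:
  deltas:
    - [0, 0, 0, 0, 0.3]
    - [0, 0, 0, 0, 0.3]

```text
clock: 36.3
position: [0.5797, 0.0799, 0.0803]
tcp_rot: [-0.0, 1.0, 0.014, 0.0]
wrist_force: [-0.3, 0.5, -4.4]
opening: 0.0451
grip_force: 62.8
```

>>> arm_command:
  deltas:
    - [0, 0, 0, 0, 0.3]
    - [0, 0, 0, 0, 0.3]

```text
clock: 36.5
position: [0.5796, 0.0799, 0.0803]
tcp_rot: [-0.0, 1.0, 0.014, 0.0]
wrist_force: [-0.1, -0.8, -5.3]
opening: 0.0451
grip_force: 62.8
```

>>> arm_command:
  deltas:
    - [0.1, 0, 0.1, 0, 0.3]
    - [0, 0, 0, 0, 0.3]
    - [0, 0, 0, 0, 0.3]

```text
clock: 36.8
position: [0.581, 0.0799, 0.0798]
tcp_rot: [-0.0, 1.0, 0.014, 0.0]
wrist_force: [0.1, 0.1, -0.2]
opening: 0.0451
grip_force: 63.1
```

Touching down (z force went from -4.9 to 0) at (0.581, 0.0799). I settle, release, and check before fetching the bottle.

>>> arm_command:
  deltas:
    - [0, 0, 0.05, 0, 0.3]
    - [0, 0, 0, 0, 0.3]
    - [0, 0, 0, 0, 0.7]
    - [0, 0, 0, 0, 1]
    - [0, 0, 0, 0, 1]
    - [0, 0, 0, 0, 1]
    - [0, 0, -1, 0, 1]
    - [0, 0, -3, 0, 1]
    - [0, 0, -4, 0, 1]
    - [0, 0, -4, 0, 1]
    - [0, 0, -3, 0, 1]
    - [0, 0, 0, 0, 1]

```text
clock: 38.0
position: [0.5843, 0.0802, 0.2362]
tcp_rot: [-0.0, 1.0, 0.014, 0.006]
wrist_force: [0.8, 0.7, 0.7]
opening: 0.0854
grip_force: 0.0
```

>>> arm_command:
  deltas:
    - [-4.4, 0, 0, 0, 1]
    - [0, 0, 0, 0, 1]
    - [0, 0, 0, 0, 1]

```text
clock: 38.3
position: [0.5353, 0.0786, 0.2281]
tcp_rot: [0.0, 1.0, 0.014, -0.001]
wrist_force: [0.7, 0.6, 1.2]
opening: 0.0856
grip_force: 0.0
```

Run:
```python
from circ import *
print(env.sense()["position"])
for n in("wrist","top"):
    im,d,K,M=cam(n); save(n+"9.png",im)
    circ(.106,.14,(.535,.63,.03,.13),.118,K,M,d,n+" tube")
```

```text
[0.53530402 0.0785841  0.22805933]
wrist tube [579.9  80.4] [44.5 45.3] 0.1196Traceback (most recent call last):
  File "<stdin>", line 5, in <module>
  File "circ.py", line 6, in circ
    c=max(cv2.findContours(m,cv2.RETR_EXTERNAL,cv2.CHAIN_APPROX_NONE)[0],key=cv2.contourArea)
ValueError: max() iterable argument is empty
```

The tube is within 1 mm of its original place. Fetching the bottle.

>>> arm_command:
  deltas:
    - [-0.6, 2, 0, 0, 1]
    - [-1, 4, 0, 0, 1]
    - [-1, 4, 0, 0, 1]
    - [-1, 4, 0, 0, 1]
    - [-1, 4, 0, 0, 1]
    - [-1, 4, 0, 0, 1]
    - [-1, 4, 0, 0, 1]
    - [-1, 4, 0, 0, 1]
    - [-1, 4, 0, 0, 1]
    - [-1, 4, 0, 0, 1]
    - [-1, 3, 0, 0, 1]
    - [-1, 2, 0, 0, 1]

```text
clock: 39.6
position: [0.4328, -0.3577, 0.2291]
tcp_rot: [0.001, 1.0, 0.013, 0.0]
wrist_force: [0.3, -0.5, -0.3]
opening: 0.0855
grip_force: 0.0
```

>>> arm_command:
  deltas:
    - [0, 0, 0, 0, 1]
    - [0, 0, 0, 0, 1]
    - [0, 0, 0, 0, 1]

```text
clock: 39.9
position: [0.4332, -0.3539, 0.2288]
tcp_rot: [-0.0, 1.0, 0.014, 0.0]
wrist_force: [0.1, 0.7, -0.5]
opening: 0.0855
grip_force: 0.0
```

>>> arm_command:
  deltas:
    - [-0.17, 0.12, 2, 0, 1]
    - [0, 0, 3, 0, 1]
    - [0, 0, 3, 0, 1]
    - [0, 0, 3, 0, 1]
    - [0, 0, 2, 0, 1]
    - [0, 0, 1.8, 0, 1]
    - [0, 0, 1, 0, 1]
    - [0, 0, 0, 0, 1]
    - [0, 0, 0, 0, 1]

```text
clock: 40.8
position: [0.4316, -0.3555, 0.0714]
tcp_rot: [0.0, 1.0, 0.014, 0.0]
wrist_force: [0.4, -0.1, -0.3]
opening: 0.0856
grip_force: 0.0
```

>>> arm_command:
  deltas:
    - [0, 0, 0, 0, 0.3]
    - [0, 0, 0, 0, 0.3]
    - [0, 0, 0, 0, 0.3]
    - [0, 0, 0, 0, 0.3]
    - [0, 0, 0, 0, 0.3]
    - [0, 0, 0, 0, 0.3]
    - [0, 0, 0, 0, 0.3]

```text
clock: 41.5
position: [0.4317, -0.3562, 0.0721]
tcp_rot: [0.001, 1.0, 0.014, 0.001]
wrist_force: [-1.4, 1.6, 6.5]
opening: 0.0446
grip_force: 61.5
```

>>> arm_command:
  deltas:
    - [0, 0, -1, 0, 0.3]
    - [0, 0, -2.5, 0, 0.3]
    - [0, 0, -3, 0, 0.3]
    - [0, 0, -3, 0, 0.3]
    - [0, 0, -3, 0, 0.3]
    - [0, 0, -2, 0, 0.3]
    - [0.4, -2, 0, 0, 0.3]
    - [0.7, -3.4, 0, 0, 0.3]
    - [0.7, -3.5, 0, 0, 0.3]
    - [0.7, -3.5, 0, 0, 0.3]
    - [0.7, -3.5, 0, 0, 0.3]
    - [0.7, -3.5, 0, 0, 0.3]

```text
clock: 42.7
position: [0.464, -0.1592, 0.2158]
tcp_rot: [-0.0, 1.0, 0.014, -0.0]
wrist_force: [0.4, -0.4, -1.6]
opening: 0.0445
grip_force: 61.5
```

>>> arm_command:
  deltas:
    - [0.7, -3.5, 0, 0, 0.3]
    - [0.7, -3.5, 0, 0, 0.3]
    - [0.7, -3.5, 0, 0, 0.3]
    - [0.7, -3.5, 0, 0, 0.3]
    - [0.6, -3.5, 0, 0, 0.3]
    - [0.5, -3.5, 0, 0, 0.3]
    - [0.4, -2, 0, 0, 0.3]
    - [0.1, -1, 0, 0, 0.3]
    - [0, 0, 0, 0, 0.3]
    - [0, 0, 0, 0, 0.3]
    - [0, 0, 0, 0, 0.3]

```text
clock: 43.8
position: [0.5016, 0.0793, 0.2157]
tcp_rot: [0.0, 1.0, 0.013, -0.0]
wrist_force: [0.4, -0.5, -1.3]
opening: 0.0445
grip_force: 61.6
```

>>> arm_command:
  deltas:
    - [0, 0, 1, 0, 0.3]
    - [0, 0, 3, 0, 0.3]
    - [0, 0, 3, 0, 0.3]
    - [0, 0, 3, 0, 0.3]
    - [0, 0, 1.8, 0, 0.3]
    - [0, 0, 1, 0, 0.3]
    - [0, 0, 0.5, 0, 0.3]
    - [0, 0, 0, 0, 0.3]
    - [0, 0, 0, 0, 0.3]
    - [0, 0, 0, 0, 0.3]

```text
clock: 44.8
position: [0.503, 0.0806, 0.0841]
tcp_rot: [-0.0, 1.0, 0.014, 0.001]
wrist_force: [0.1, 0.9, -0.5]
opening: 0.0441
grip_force: 61.6
```

>>> arm_command:
  deltas:
    - [0, 0.04, 0.4, 0, 0.3]
    - [0, 0, 0.25, 0, 0.3]
    - [0, 0, 0, 0, 0.3]
    - [0, 0, 0, 0, 0.3]
    - [0, 0, 0, 0, 0.3]

```text
clock: 45.3
position: [0.5018, 0.0801, 0.0762]
tcp_rot: [0.0, 1.0, 0.014, -0.0]
wrist_force: [0.7, -0.5, -2.2]
opening: 0.0443
grip_force: 61.6
```

>>> arm_command:
  deltas:
    - [0.05, 0, 0.1, 0, 0.3]
    - [0, 0, 0, 0, 0.3]
    - [0, 0, 0, 0, 0.3]

```text
clock: 45.6
position: [0.5026, 0.0802, 0.0762]
tcp_rot: [-0.0, 1.0, 0.014, 0.0]
wrist_force: [-3.1, 0.2, 4.9]
opening: 0.0443
grip_force: 62.1
```

Contact at (0.5026, 0.0802). I release, lift, and pull back to where w2 was taken for comparison.

>>> arm_command:
  deltas:
    - [0, 0, 0, 0, 0.7]
    - [0, 0, 0, 0, 1]
    - [0, 0, 0, 0, 1]
    - [0, 0, 0, 0, 1]
    - [0, 0, -1, 0, 1]
    - [0, 0, -3, 0, 1]
    - [0, 0, -4, 0, 1]
    - [0, 0, -4, 0, 1]
    - [0, 0, -3.5, 0, 1]
    - [0, 0, 0, 0, 1]
    - [3.3, 0, 0, 0, 1]
    - [0, 0, 0, 0, 1]

```text
clock: 46.8
position: [0.5378, 0.081, 0.2307]
tcp_rot: [-0.0, 1.0, 0.014, 0.001]
wrist_force: [-0.3, -0.2, -0.6]
opening: 0.0857
grip_force: 0.0
```

>>> arm_command:
  deltas:
    - [0, 0, 0, 0, 1]
    - [0, 0, 0, 0, 1]

```text
clock: 47.0
position: [0.5344, 0.0809, 0.2296]
tcp_rot: [0.0, 1.0, 0.014, -0.001]
wrist_force: [-0.5, 0.5, -0.6]
opening: 0.0853
grip_force: 0.0
```

Run:
```python
from circ import *
print(env.sense()["position"])
im,d,K,M=cam("wrist"); save("w10.png",im)
circ(.09,.14,(.44,.535,.02,.13),.100,K,M,d,"bottle")
circ(.106,.14,(.535,.63,.03,.13),.118,K,M,d,"tube")
```

```text
[0.53438807 0.08094839 0.22959782]
bottle [502.7  81.1] [46.2 52. ] 0.1268
tube [579.9  80.5] [44.6 45.3] 0.1196
```

>>> arm_command:
  deltas:
    - [-4, 0, 0, 0, 1]
    - [-4, 0, 0, 0, 1]
    - [-4, 0, 0, 0, 1]
    - [0, 0, 0, 0, 1]
    - [0, 0, 0, 0, 1]

```text
clock: 47.55
position: [0.4145, 0.0777, 0.2304]
tcp_rot: [-0.0, 1.0, 0.014, 0.001]
wrist_force: [0.4, 0.1, 1.1]
opening: 0.0858
grip_force: 0.0
```

Run:
```python
from circ import *
im,d,K,M=cam("side"); save("side10.png",im)
```

```text
(no output)
```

View pics/w10.png

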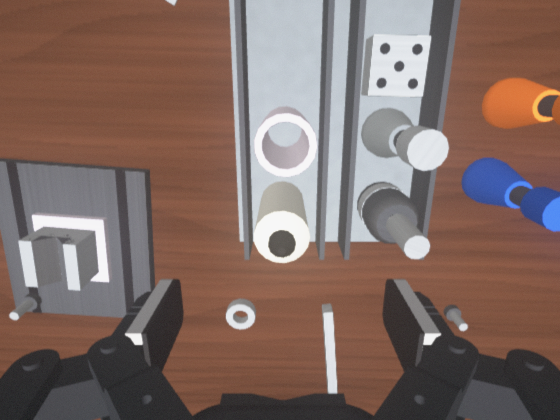

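View pics/side10.png

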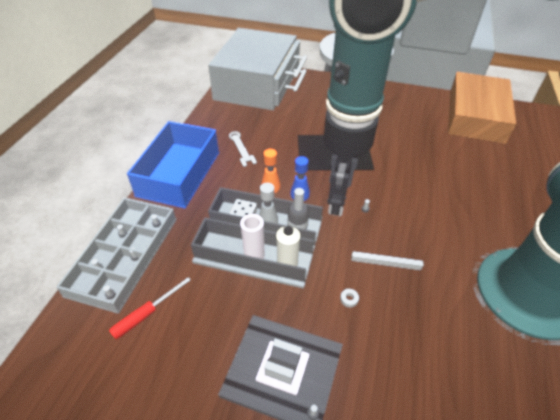

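w10 shows the bottle (281,237) and tube (285,142) upright in the channel, about 1 mm from where they started. The V-block is on the pad (58,255), and the jack, chuck and drilled block are untouched. The side view agrees. Handing in.

```bash
python3 -c "
from workcell import env
print(env.finish_job())"
```

```text
the job is handed in; nothing more can be done
None
```

The job is handed in: the V-block is on the pad, within about 1 mm of centre, groove up and parallel to the slots. The tube and bottle stand back in their channel within about 1.5 mm of where they stood, and nothing tipped over.

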